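Meter one charge of lock blanks from the slide-gate feed box

TASK

Meter one charge of brass blanks from the feed box: lift the slide gate's spring plunger, draw the gate partway out until the plunger drops fully into the hidden part-open hole, and let the three blanks of the tray-side lane run into the catch tray. Then lift the plunger again, push the gate fully shut and let the plunger drop back into its shut hole. The three blanks of the other lane must stay in the box, and everything else on the bench must be left where it is.

Things in the scene. Friction and masses are not known exactly. Their poses are not given: they have to be found in the camera images.
- feed_box: Grey sheet-metal feed box, fixed to the bench, placed and turned differently each time. Origin on the bench under the middle of the hopper; x points away from the gate's handle, towards the catch tray; z up. Hopper shaft 60 (x) x 50 (y) mm outside, walls to z = 175 mm, flared mouth to z = 216 mm, 43 mm from the origin at most. An 8 mm divider across its middle makes two lanes.
- first_lane (a point): Middle of the tray-side lane, on the gate (x = 14.5, z = 105 mm of the feed box). 21 (x) x 40 (y) mm inside; holds the first charge of three blanks, one above the other. Wholly open once the gate is out by about 25 mm. Its blanks fall on a chute (z = 77 falling to 37 mm) and roll into the catch tray.
- second_lane (a point): Middle of the handle-side lane, on the gate (x = -14.5, z = 105 mm of the feed box), same size, holding the second charge of three blanks. It stays closed while the gate is out by less than 42 mm; at about 50 mm its blanks fall too.
- tray (a point): Middle of the catch tray's floor (x = 90, z = 5 mm of the feed box). The tray is open above, 40 mm wide inside, from x = 49 (the foot of the chute) to 130 mm, walls 50 mm high.
- gate (a joint): Slide gate: flat steel tongue 5 mm thick, 38 mm wide, top at z = 105 mm, closing both lanes from below and sticking out on the handle side to x = -165 mm when shut; it carries the plunger. 0 = shut (hard stop); grows in metres as it is drawn out, towards -x of the feed box, to at most 0.060. Sliding friction about 2 N. It slides over a steel channel whose top is at z = 98 mm.
- plunger (a joint): Spring plunger upright in the gate's tongue, moving along with it; knob and 8 mm round-tipped pin lift as one. 0 = fully down, pin 10 mm deep in a hole of the channel, gate locked; 0.010 = pin rides on the flat channel between holes; 0.018 = upper stop. The spring pushes down with 5 N at 0, 9 N at 0.010, 12 N at 0.018. Left free over a hole, it drops in by itself.
- shut_hole (a point): Mouth of the shut hole in the channel, under the tongue: where the pin sits at gate = 0 (x = -120, y = 0, z = 98 mm of the feed box). 11 mm long in the travel, so the pin has 1.5 mm of play either way.
- index_window (a point): Middle of the stretch of channel (x = -153, z = 98 mm of the feed box) where the one part-open hole lies, also 11 mm long. It is in an adjustable block hidden by the tongue: its middle is somewhere from gate = 0.028 to 0.038, set anew each time, and must be felt for. With the plunger free to sink and the gate drawn along (about 4 to 6 N), the pin drops in and stops the gate dead.
- knob (a point): Middle of the plunger's knob, on its axis: black ribbed upright cylinder, 25 mm in diameter, 34 mm high, to be taken from above. Plunger down and gate shut, it is at x = -120, y = 0, z = 133 mm of the feed box (knob z = 116 to 150 mm), 90 mm before the hopper wall; it moves with gate and plunger. Below it a boss on the tongue, 20 mm across, reaches z = 113 mm.
- plug_a1: Brass plug blank, cylinder 18 mm in diameter, 36 mm long (its own y axis), 70 g, origin at its centre; at the start the lowest of the first charge, in the tray-side lane.
- plug_a2: Brass plug blank, cylinder 18 mm in diameter, 36 mm long (its own y axis), 70 g, origin at its centre; at the start the middle of the first charge, in the tray-side lane.
- plug_a3: Brass plug blank, cylinder 18 mm in diameter, 36 mm long (its own y axis), 70 g, origin at its centre; at the start the top of the first charge, in the tray-side lane.
- plug_b1: Brass plug blank, cylinder 18 mm in diameter, 36 mm long (its own y axis), 70 g, origin at its centre; at the start the lowest of the second charge, in the handle-side lane.
- plug_b2: Brass plug blank, cylinder 18 mm in diameter, 36 mm long (its own y axis), 70 g, origin at its centre; at the start the middle of the second charge, in the handle-side lane.
- plug_b3: Brass plug blank, cylinder 18 mm in diameter, 36 mm long (its own y axis), 70 g, origin at its centre; at the start the top of the second charge, in the handle-side lane.
- padlock: Bystander: brass padlock lying flat, 48 x 44 x 22 mm with a steel shackle. Origin at the underside. To be left where it is.
- carton: Bystander: cardboard carton 90 x 60 x 38 mm. Origin at the underside. To be left where it is.
- lock_cylinder: Bystander: steel lock cylinder 60 x 17 x 33 mm. Origin at the underside. To be left where it is.
- screwdriver: Bystander: screwdriver lying flat. Origin at the underside. To be left where it is.
- jar: Bystander: amber glass jar, 60 mm wide, 85 mm high. Origin at the underside. To be left where it is.
- hammer: Bystander: hammer lying flat, 220 mm long. Origin at the underside. To be left where it is.
- cup: Bystander: small aluminium bowl, 70 mm wide, 50 mm high. Origin at the underside. To be left where it is.

How it is judged (in metres and radians):
On the way:
1. the gate is partway out with the plunger fully down in the part-open hole, and the three blanks of the tray-side lane have run into the catch tray (value of joint gate between 0.024 and 0.042 m and value of joint plunger below 0.003 m and x of plug_a1 in the frame of feed_box between 0.04 and 0.132 m and y of plug_a1 in the frame of feed_box between -0.022 and 0.022 m and z of each of plug_a1, plug_a2, plug_a3 in the frame of feed_box below 0.055 m and linear speed of each of plug_a1, plug_a2, plug_a3 below 0.03 m/s and x of plug_a2 in the frame of feed_box between 0.04 and 0.132 m and y of plug_a2 in the frame of feed_box between -0.022 and 0.022 m and x of plug_a3 in the frame of feed_box between 0.04 and 0.132 m and y of plug_a3 in the frame of feed_box between -0.022 and 0.022 m), for 0.2 s.
At the end, for the whole second after the job is handed in: The gate is shut (within 3 mm) with the plunger down in its shut hole (within 2 mm); the three blanks of the first charge (tray-side lane) lie at rest in the catch tray; the three of the second charge are still in their lane above the gate (value of joint gate below 0.003 m and value of joint plunger below 0.002 m and x of plug_a1 in the frame of feed_box between 0.04 and 0.132 m and y of plug_a1 in the frame of feed_box between -0.022 and 0.022 m and z of each of plug_a1, plug_a2, plug_a3 in the frame of feed_box below 0.055 m and linear speed of each of plug_a1, plug_a2, plug_a3 below 0.03 m/s and x of plug_a2 in the frame of feed_box between 0.04 and 0.132 m and y of plug_a2 in the frame of feed_box between -0.022 and 0.022 m and x of plug_a3 in the frame of feed_box between 0.04 and 0.132 m and y of plug_a3 in the frame of feed_box between -0.022 and 0.022 m and x of plug_b1 in the frame of feed_box between -0.028 and 0 m and y of plug_b1 in the frame of feed_box between -0.022 and 0.022 m and z of plug_b1 in the frame of feed_box between 0.105 and 0.175 m and x of plug_b2 in the frame of feed_box between -0.028 and 0 m and y of plug_b2 in the frame of feed_box between -0.022 and 0.022 m and z of plug_b2 in the frame of feed_box between 0.105 and 0.175 m and x of plug_b3 in the frame of feed_box between -0.028 and 0 m and y of plug_b3 in the frame of feed_box between -0.022 and 0.022 m and z of plug_b3 in the frame of feed_box between 0.105 and 0.175 m); the robot touches nothing.
It fails at once if a blank of the second charge falls through the gate (z of any of plug_b1, plug_b2, plug_b3 in the frame of feed_box below 0.095 m).
It fails at once if a bystander is moved by more than 20 mm (distance of any of padlock, carton, lock_cylinder, screwdriver, jar, hammer, cup from where it was at the start of the episode above 0.02 m).
It also fails if it takes over 48 s, if anything falls off the work surface, if the arm or the gripper's body presses on something with over 40 N, if the wrist force passes 120 N, or if a joint passes its speed limit or range.

ROBOT

A 6-joint arm with a two-finger parallel gripper is mounted at the origin on the work surface. World frame = base frame: x ahead of the robot, y to its left, z up, the work surface at z = 0. Lengths are in m, angles in degrees, forces in N, time in s.
With the tool pointing down it reaches from about 0.4 to 0.825 m from the base axis. Payload 7 kg.
Tool frame: the origin (TCP) lies at the very end of the fingers, on their centre line; the grasp point (between the pads) lies 19 mm behind it (r.hold_point_z is the distance from the TCP to the grasp point, in m); x points along the fingers, y is the direction in which the jaws open and shut, and the axes are right-handed (so a half turn about x gives the same grasp; the last joint's range is limited). The gripper opens to 88 mm and grips with 3 to 60 N. Pads are 19 mm wide; open, the fingers measure 130 mm over their backs; the gripper's body (78 mm by 193 mm) begins 47 mm behind the grasp point.
Start: joints at [-57.29, 20.546, 0.682, 0, -70.136, -16.507], TCP at [0.188, -0.648, 0.205] pointing down, gripper open.
Joint ranges: [-176.03, 176.03], [-82.01, 121.73], [-58.28, 71.71], [-173.87, 95.51], [-174.79, -0.11], [-173.66, 173.66]. Speed limits (degrees/s): [136.94, 136.94, 172.46, 180, 180, 180].

INTERFACE

Orientations are given as [roll, pitch, yaw] about the fixed x, y, z axes, in that order (R = Rz(yaw) Ry(pitch) Rx(roll)).
In Python, from plant import r gives the robot as it stands. The module is installed in compiled form; this text tells all that it offers.
- The arm moves only by the shell command python3 -m creep 'ROWS' [FORCE]. ROWS is JSON, a list of rows, each a list of 7 numbers: the turn, a rotation vector about the tool's x, y, z in rad, then the shift along the tool's x, y, z in cm, then the opening in per cent of the stroke, from 0 (shut) to 100 (fully open). In form: [[rx, ry, rz, x, y, z, fingers], ...]. A call has 1 to 8 rows; each row shifts and turns the commanded pose from where the row before left it, along the tool's axes as they then stand; what a row does not reach is not made up. A row lasts 1/10 s, in which the tool goes at most 50 mm and 8.59 degrees, less where a joint would pass 70% of its speed; a pose out of reach is approached as far as the arm can. A call is refused whole if a number of a shift passes 5 or a number of a turn 0.15, either way. A call with a gripper value outside its range is refused whole. The fingers move at their own pace and stop on an object; FORCE is the grip in N (left out, the last holds). Time passes only in rows, so rows that do not move let the fingers close. It gives the time, the measured TCP pose, the force and the opening at its end, in the units of the state.
- r.get_state(): the state, without advancing time (a new reading comes with each control period).
- r.capture(name): name is "scene" or "top"; returns (picture, depth): 420x560x3 uint8, blue, green, red; 420x560 float32, m along the optical axis (not along the pixel's ray), 0 where there is no reading.
- r.camera_info(name): a dict with "fovy" (degrees; the focal length in pixels is half the picture's height over the tangent of half this angle, whatever the lens; pixels are square), "cx", "cy" (the principal point, pixels), "camera_from_world" (4x4, takes a point from world to camera coordinates). Camera axes: x right, y down, z forward; pixel columns grow to the right and rows downward; lengths in m; the calibration is good to about 2 mm. A picture is of the moment at which its call begins. camera_info takes no time and is no camera call.
- r.close_job(): hands the job in, once; it reports no verdict.
Trained networks look in the newest picture that a camera, given by its name, has taken for a name from the list of things; names that differ only in an ending like _2 or _b are one class to them, and where a whole thing is asked for, a point or a joint stands for the part that bears it (a point fixed in the world has none). Each returns a list of dicts, best first, with "score" (0 to 1); they miss things now and then, are a little off and sometimes report something else, mostly with a low value. They report only what shows in the picture. A call takes as long as a camera call.
- r.look_for(query, camera): "rect" ([left, top, right, bottom] in pixels, round what is visible of it).
- r.masks_of(query, camera): "pixels" (420x560 bool, what is visible of it) and "rect" ([left, top, right, bottom] in pixels, round what is visible of it).
The state is a dict: "time_s": time; "joints": joint angles; "qd": joint speeds; "joint_torque": joint torques, N m; "tcp_pos": TCP position; "eef_rot": TCP orientation; "contact_force": force on the tool from outside, world axes, zero at the start; "moment": the same for the moment, N m; "gripper_width": finger opening in m.
Only numpy, scipy, OpenCV 4.12 (cv2) and the standard library are available. Lean on these libraries where they do the work, as an engineer would, in place of code of your own. Each camera call takes 0.05 s, during which the arm holds its last target. There are 200 camera calls.

## Working session

There is one attempt and no reset: what is moved stays moved. The work goes in short steps, Python scripts to look and compute and a shell command to move; the robot and the scene stay as the last step left them, time stands still between calls to the robot, and variables do not carry over. Pictures are saved under pics/ and viewed, about 8 in all and at most 12, crops included, and the job is handed in when it is done.

```bash
mkdir -p pics; cat > h.py <<'E'
import numpy as np,cv2
from plant import r
from scipy.spatial.transform import Rotation as R
def cloud(cam,d):
    i=r.camera_info(cam);f=210/np.tan(np.radians(i["fovy"])/2)
    v,u=np.mgrid[:420,:560];P=np.stack([(u-i["cx"])/f*d,(v-i["cy"])/f*d,d],-1)
    T=np.linalg.inv(i["camera_from_world"]);W=P@T[:3,:3].T+T[:3,3];W[d==0]=np.nan
    return W
def proj(cam,p):
    i=r.camera_info(cam);f=210/np.tan(np.radians(i["fovy"])/2);T=np.array(i["camera_from_world"])
    q=T[:3,:3]@np.array(p)+T[:3,3];return q[0]/q[2]*f+i["cx"],q[1]/q[2]*f+i["cy"]
E
python3 - <<'E'
from h import *
ims=[]
for c in("scene","top"):
    im,d=r.capture(c);W=cloud(c,d);np.save(c+".npy",W);cv2.imwrite(f"pics/{c}0.png",im)
    for q in("knob","feed_box","gate"):
        for m in r.masks_of(q,c)[:2]:
            p=W[m["pixels"]];print(c,q,round(m["score"],2),np.round(m["rect"]),np.round(np.nanmedian(p,0),3),np.round(np.nanmax(p,0),3),np.round(np.nanmin(p,0),3))
            np.save(f"{c}_{q}.npy",m["pixels"]) if m is not None and not __import__("os").path.exists(f"{c}_{q}.npy") else 0
s=r.get_state();print(s)
E
```

```text
scene knob 0.39 [281. 183. 286. 192.] [0.521 0.016 0.138] [0.529 0.022 0.154] [0.509 0.01  0.121]
scene gate 0.64 [235. 220. 256. 233.] [ 0.556 -0.106  0.022] [ 0.567 -0.076  0.042] [ 0.497 -0.137 -0.002]
scene gate 0.48 [275. 180. 287. 206.] [0.521 0.014 0.108] [0.612 0.03  0.196] [ 0.274 -0.006  0.001]
top knob 0.54 [445. 188. 476. 217.] [ 0.649 -0.44   0.082] [ 0.687 -0.42   0.092] [ 0.622 -0.504 -0.003]
top knob 0.25 [288. 174. 327. 211.] [ 0.672 -0.061  0.038] [ 0.726 -0.011  0.048] [ 0.621 -0.109 -0.004]
top feed_box 0.63 [241. 158. 293. 290.] [0.601 0.042 0.105] [0.767 0.117 0.221] [ 0.417 -0.029 -0.006]
top gate 0.72 [261. 217. 286. 269.] [0.533 0.027 0.105] [0.597 0.059 0.155] [ 0.471 -0.005  0.096]
{'time_s': 0.4, 'joints': array([-5.72920128e+01,  2.05528492e+01,  6.74080314e-01, -4.10845529e-03,
       -7.01348497e+01, -1.65074791e+01]), 'qd': array([ 0.03394519, -0.15127392,  0.02092481, -0.00498435,  0.06848861,
       -0.05467695]), 'joint_torque': array([ 1.05795476e-03, -5.81675434e+01,  2.92921972e+01,  6.99343175e+00,
        1.08983828e-02, -5.39908274e-05]), 'tcp_pos': array([ 0.18829038, -0.64810271,  0.20461508]), 'eef_rot': array([ 90.66862982,  89.98584394, 106.86774139]), 'contact_force': array([-0.4767881 ,  0.78439234,  0.0902785 ]), 'moment': array([0.03277657, 0.00553901, 0.02129799]), 'gripper_width': 0.08795639306250944}
```

View pics/top0.png

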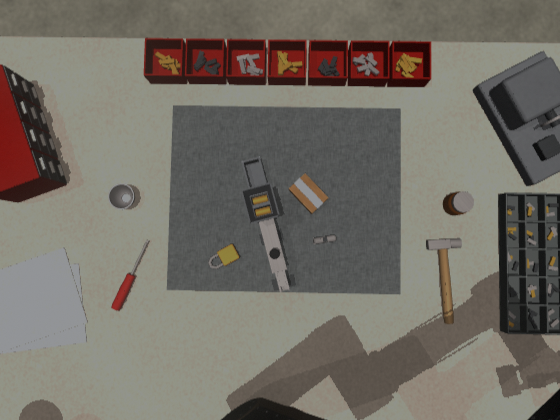

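View pics/scene0.png

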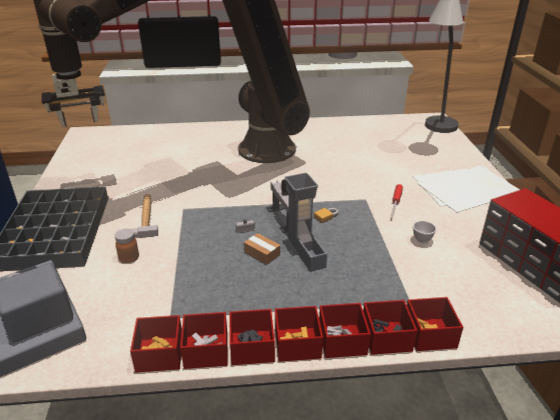

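The top view shows the box with its tray at (254,170), hopper at (261,204) and knob at (275,253); the handle end of the tongue is at (283,285). Next I fit the box's pose.

```bash
python3 - <<'E'
from h import *
W=np.load("top.npy");S=W[150:300,230:300].reshape(-1,3)
k=S[(S[:,2]>.143)&(S[:,2]<.158)&(S[:,0]<.58)];print("knob top",len(k),k.mean(0),k.min(0),k.max(0))
rim=S[S[:,2]>.205];(c,sz,a)=cv2.minAreaRect(rim[:,:2].astype(np.float32));print("rim",len(rim),c,sz,a)
t=S[(abs(S[:,2]-.105)<.006)&(S[:,0]<.60)];m=t.mean(0);print("tongue",len(t),m,cv2.minAreaRect(t[:,:2].astype(np.float32)))
u,s,v=np.linalg.svd((t-m)[:,:2]);print("yaw",np.degrees(np.arctan2(*(v[0]*np.sign(v[0][0]))[::-1])))
kk=k.mean(0)[:2];d=np.array(c)-kk;print("knob->hopper",np.linalg.norm(d),np.degrees(np.arctan2(d[1],d[0])))
print(R.from_euler("xyz",r.get_state()["eef_rot"],degrees=True).as_matrix().round(3))
E
```

```text
knob top 80 [0.51324139 0.02167675 0.14923803] [0.5016738  0.00962956 0.14310105] [0.52552518 0.03370005 0.15498959]
rim 352 (0.6291813254356384, 0.05456233769655228) (0.08208480477333069, 0.0717448964715004) 15.958752632141113
tongue 783 [0.52798664 0.02530475 0.10451263] ((0.510491669178009, 0.02056056261062622), (0.17881152033805847, 0.037991419434547424), 15.936604499816895)
yaw 16.31151987838907
knob->hopper 0.12051361215996693 15.835631107067211
[[-0.    -0.279  0.96 ]
 [ 0.     0.96   0.279]
 [-1.     0.    -0.   ]]
```

```bash
python3 -m creep '[[0,0,0,0,3.5,3.1,100],[0,0,0,0,3.5,3.1,100],[0,0,0,0,3.5,3.1,100],[0,0,0,0,3.5,3.1,100],[0,0,0,0,3.5,3.1,100],[0,0,0,0,3.5,3.1,100],[0,0,0,0,3.5,3.1,100],[0,0,0,0,3.5,3.1,100]]' 30; cat > s.py <<'E'
from h import *
s=r.get_state();M=R.from_euler("xyz",s["eef_rot"],degrees=True).as_matrix()
yaw=np.degrees(np.arctan2(M[1,2],M[0,2]))
c,n=np.cos(np.radians(16)),np.sin(np.radians(16));B=np.array([[c,n,0],[-n,c,0],[0,0,1]])
k=np.array([.5135,.0218,.133])
print("t",round(s["time_s"],2),"yaw",yaw.round(2),"down",M[:,0].round(3),"box-rel-knob mm",(B@(s["tcp_pos"]-k)*1000).round(1),"F box",(B@s["contact_force"]).round(1),"w",round(s["gripper_width"]*1000,1),"to go tool cm",(M.T@(k-s["tcp_pos"])*100).round(2))
E
python3 s.py
```

```text
time_s: 1.2
tcp_pos: [0.3488, -0.3085, 0.2051]
eef_rot: [-36.5, 89.9, -20.3]
contact_force: [0.6, -0.5, 0.2]
gripper_width: 0.0879
t 1.2 yaw 16.19 down [ 0.001 -0.    -1.   ] box-rel-knob mm [-249.3 -272.1   72.1] F box [ 0.4 -0.6  0.2] w 87.9 to go tool cm [ 7.22 27.13 25.02]
```

```bash
python3 -m creep '[[0,0,0,0,3.5,3.2,100],[0,0,0,0,3.5,3.2,100],[0,0,0,0,3.5,3.2,100],[0,0,0,0,3.5,3.2,100],[0,0,0,0,3.5,3.2,100],[0,0,0,0,3.5,3.2,100],[0,0,0,0,3.5,3.2,100],[0,0,0,0,2.5,2.5,100]]'; python3 -m creep '[[0,0,0,0,0,0,50],[0,0,0,0,0,0,50],[0,0,0,0,0,0,50]]'; python3 s.py
```

```text
time_s: 2.0
tcp_pos: [0.513, 0.0213, 0.2051]
eef_rot: [5.4, 89.9, 21.6]
contact_force: [0.8, -0.4, 0.3]
gripper_width: 0.0873
time_s: 2.3
tcp_pos: [0.5116, 0.0182, 0.2047]
eef_rot: [174.6, 90.0, -169.2]
contact_force: [-0.3, -0.6, 0.2]
gripper_width: 0.069
t 2.3 yaw 16.19 down [-0. -0. -1.] box-rel-knob mm [-2.8 -3.  71.7] F box [-0.4 -0.5  0.2] w 69.0 to go tool cm [7.17 0.3  0.28]
```

```bash
python3 -m creep '[[0,0,0,3,0.3,0.3,60],[0,0,0,3,0,0,60],[0,0,0,1.6,0,0,60],[0,0,0,0.9,0,0,60],[0,0,0,0,0,0,60]]' && python3 s.py; python3 - <<'E'
from h import *
im,d=r.capture("top");cv2.imwrite("pics/top1.png",cv2.resize(im[140:300,200:340],None,fx=4,fy=3.75))
im,d=r.capture("scene");cv2.imwrite("pics/sc1.png",cv2.resize(im[130:280,200:350],None,fx=4,fy=4))
E
```

```text
time_s: 2.8
tcp_pos: [0.5134, 0.0214, 0.1191]
eef_rot: [-175.9, 89.9, -159.7]
contact_force: [0.0, 0.1, 0.4]
gripper_width: 0.0528
t 2.8 yaw 16.13 down [-0.001 -0.001 -1.   ] box-rel-knob mm [ -0.2  -0.4 -13.9] F box [0.1 0.1 0.4] w 52.8 to go tool cm [-1.39  0.04  0.02]
```

View pics/sc1.png

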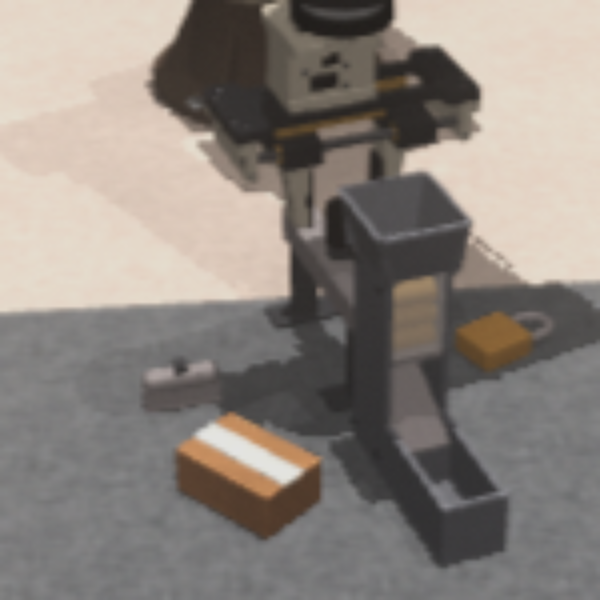

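The fingers straddle the knob behind the hopper (about (335,215) in the crop). The first lane's blanks show through a window at (415,315), and the tray is empty. Closing on the knob now.

```bash
python3 -m creep '[[0,0,0,0,0,0,15],[0,0,0,0,0,0,15],[0,0,0,0,0,0,15],[0,0,0,0,0,0,15],[0,0,0,0,0,0,15],[0,0,0,0,0,0,15]]' 35; python3 s.py; python3 -m creep '[[0,0,0,-0.4,0,0,15],[0,0,0,-0.4,0,0,15],[0,0,0,-0.4,0,0,15],[0,0,0,-0.2,0,0,15],[0,0,0,0,0,0,15],[0,0,0,0,0,0,15]]'; python3 s.py
```

```text
time_s: 3.5
tcp_pos: [0.5144, 0.022, 0.1201]
eef_rot: [-72.0, 90.0, -55.8]
contact_force: [0.9, -4.3, 2.6]
gripper_width: 0.0224
t 3.5 yaw 16.22 down [ 0.    -0.001 -1.   ] box-rel-knob mm [  0.9  -0.1 -12.9] F box [-0.3 -4.4  2.6] w 22.4 to go tool cm [-1.29  0.01 -0.09]
time_s: 4.1
tcp_pos: [0.513, 0.0217, 0.1323]
eef_rot: [-177.6, 89.8, -161.4]
contact_force: [3.0, -5.2, -9.6]
gripper_width: 0.0222
t 4.1 yaw 16.16 down [-0.003 -0.001 -1.   ] box-rel-knob mm [-0.5  0.1 -0.7] F box [ 1.5 -5.8 -9.6] w 22.2 to go tool cm [-0.07 -0.01  0.05]
```

```bash
python3 -m creep '[[0,0,0,-0.15,0,-0.3,15],[0,0,0,0,0,-0.3,15],[0,0,0,0,0,-0.3,15],[0,0,0,0,0,-0.3,15],[0,0,0,0,0,0,15],[0,0,0,0,0,0,15]]'; python3 s.py
```

```text
time_s: 4.7
tcp_pos: [0.5027, 0.0188, 0.1343]
eef_rot: [-158.5, 90.0, -142.3]
contact_force: [5.8, -5.4, -11.0]
gripper_width: 0.0225
t 4.7 yaw 16.18 down [-0. -0. -1.] box-rel-knob mm [-11.2   0.1   1.3] F box [  4.1  -6.8 -11. ] w 22.5 to go tool cm [ 0.13 -0.01  1.12]
```

```bash
python3 -m creep '[[0,0,0,0,0,-0.3,15],[0,0,0,0,0,-0.3,15],[0,0,0,0,0,-0.3,15],[0,0,0,0,0,-0.1,15],[0,0,0,0,0,0,15],[0,0,0,0,0,0,15]]'; python3 s.py;  python3 -m creep '[[0,0,0,0.2,0,0,15],[0,0,0,0.2,0,0,15],[0,0,0,0.2,0,0,15],[0,0,0,0,0,0,15]]' 20; python3 s.py
```

```text
time_s: 5.3
tcp_pos: [0.4918, 0.0157, 0.1338]
eef_rot: [-179.7, 89.8, -163.6]
contact_force: [4.4, -5.4, -11.0]
gripper_width: 0.0228
t 5.3 yaw 16.16 down [-0.003 -0.001 -1.   ] box-rel-knob mm [-22.5   0.1   0.8] F box [  2.7  -6.3 -11. ] w 22.8 to go tool cm [ 0.07 -0.01  2.25]
time_s: 5.7
tcp_pos: [0.4923, 0.0156, 0.1293]
eef_rot: [-162.4, 89.9, -146.2]
contact_force: [-1.4, -4.8, 2.4]
gripper_width: 0.0229
t 5.7 yaw 16.2 down [-0.002 -0.001 -1.   ] box-rel-knob mm [-22.1  -0.1  -3.7] F box [-2.7 -4.3  2.4] w 22.9 to go tool cm [-0.37 -0.    2.21]
```

```bash
python3 -m creep '[[0,0,0,0.15,0,0,15],[0,0,0,0,0,-0.1,15],[0,0,0,0,0,-0.1,15],[0,0,0,0,0,-0.1,15],[0,0,0,0,0,-0.1,15],[0,0,0,0,0,0,15]]'; python3 s.py;  python3 -m creep '[[0,0,0,0,0,-0.1,15],[0,0,0,0,0,-0.1,15],[0,0,0,0,0,0,15]]'; python3 s.py
```

```text
time_s: 6.3
tcp_pos: [0.4918, 0.0156, 0.1293]
eef_rot: [-7.2, 89.7, 9.0]
contact_force: [5.8, -4.8, 3.6]
gripper_width: 0.0226
t 6.3 yaw 16.25 down [ 0.005  0.001 -1.   ] box-rel-knob mm [-22.5   0.   -3.7] F box [ 4.2 -6.2  3.6] w 22.6 to go tool cm [-0.35 -0.01  2.25]
time_s: 6.6
tcp_pos: [0.4897, 0.015, 0.129]
eef_rot: [-7.3, 89.7, 9.0]
contact_force: [4.2, -3.4, 1.3]
gripper_width: 0.0228
t 6.6 yaw 16.25 down [ 0.005  0.001 -1.   ] box-rel-knob mm [-24.8   0.   -4. ] F box [ 3.1 -4.4  1.3] w 22.8 to go tool cm [-0.39 -0.01  2.48]
```

```bash
python3 -m creep '[[0,0,0,0.05,0,-0.1,15],[0,0,0,0,0,-0.1,15],[0,0,0,0,0,0,15]]'; python3 s.py;  python3 -m creep '[[0,0,0,0,0,-0.1,15],[0,0,0,0,0,-0.1,15],[0,0,0,0,0,0,15]]'; python3 s.py
```

```text
time_s: 6.9
tcp_pos: [0.4882, 0.0146, 0.1289]
eef_rot: [-7.0, 89.7, 9.3]
contact_force: [5.7, -3.1, 2.9]
gripper_width: 0.0231
t 6.9 yaw 16.26 down [ 0.006  0.001 -1.   ] box-rel-knob mm [-26.3   0.   -4.1] F box [ 4.6 -4.5  2.9] w 23.1 to go tool cm [-0.4  -0.02  2.64]
time_s: 7.2
tcp_pos: [0.4838, 0.0134, 0.1269]
eef_rot: [-7.7, 90.0, 8.5]
contact_force: [5.3, -5.6, -8.0]
gripper_width: 0.0228
t 7.2 yaw 16.2 down [ 0.001  0.    -1.   ] box-rel-knob mm [-30.8   0.1  -6.1] F box [ 3.5 -6.8 -8. ] w 22.8 to go tool cm [-0.61 -0.02  3.08]
```

The pin has sunk: z fell 2 mm and Fz went to −8 N, so the arm is now holding the spring up. I lower with it.

```bash
python3 -m creep '[[0,0,0,0.2,0,0,15],[0,0,0,0.2,0,0,15],[0,0,0,0.2,0,0,15],[0,0,0,0,0,0,15],[0,0,0,0,0,0,15]]'; python3 s.py
```

```text
time_s: 7.7
tcp_pos: [0.4839, 0.0134, 0.1209]
eef_rot: [-23.5, 90.0, -7.3]
contact_force: [4.5, -5.5, -5.6]
gripper_width: 0.0227
t 7.7 yaw 16.2 down [ 0.001 -0.    -1.   ] box-rel-knob mm [-30.8   0.1 -12.1] F box [ 2.8 -6.6 -5.6] w 22.7 to go tool cm [-1.21 -0.02  3.08]
```

```bash
python3 -m creep '[[0,0,0,0.15,0,0,15],[0,0,0,0,0,0,15],[0,0,0,0,0,0,15]]'; python3 s.py; python3 -m creep '[[0,0,0,0,0,0,50],[0,0,0,0,0,0,50],[0,0,0,0,0,0,50],[0,0,0,0,0,0,50],[0,0,0,0,0,0,50],[0,0,0,0,0,0,50],[0,0,0,0,0,0,50]]';python3 s.py; python3 - <<'E'
from h import *
im,d=r.capture("top");W=cloud("top",d);a=im[150:300,220:310]
im2,_=r.capture("scene");b=im2[150:280,220:350]
cv2.imwrite("pics/c2.png",np.hstack([cv2.resize(a,(360,600)),cv2.resize(b,(440,600))]))
E
```

```text
time_s: 8.0
tcp_pos: [0.484, 0.0134, 0.1201]
eef_rot: [-20.4, 89.9, -4.2]
contact_force: [2.5, -5.1, 0.2]
gripper_width: 0.0229
t 8.0 yaw 16.22 down [ 0.001 -0.    -1.   ] box-rel-knob mm [-30.6   0.  -12.9] F box [ 1.  -5.6  0.2] w 22.9 to go tool cm [-1.28 -0.02  3.06]
time_s: 8.7
tcp_pos: [0.4834, 0.0135, 0.1197]
eef_rot: [136.9, 90.0, 153.2]
contact_force: [-0.2, -0.2, -0.0]
gripper_width: 0.0439
t 8.7 yaw 16.21 down [-0.  0. -1.] box-rel-knob mm [-31.2   0.3 -13.3] F box [-0.2 -0.1 -0. ] w 43.9 to go tool cm [-1.33 -0.04  3.12]
```

View pics/c2.png

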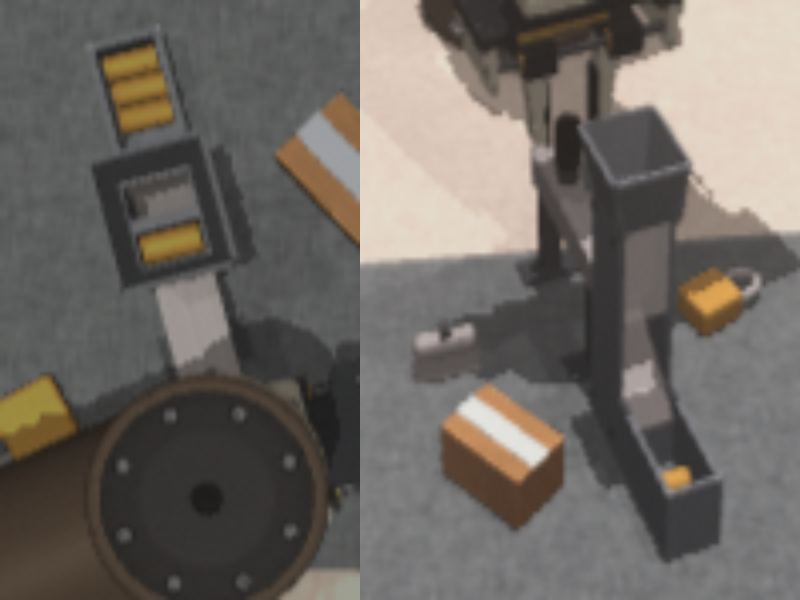

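All three blanks lie in the tray (left panel about (138,85)). The first lane is empty and a blank still shows in the second lane at (172,243). I'll check the knob height, wait a little, then grip again.

```bash
python3 -m creep '[[0,0,0,0,0,0,50],[0,0,0,0,0,0,50],[0,0,0,0,0,0,50],[0,0,0,0,0,0,50]]' >/dev/null; python3 - <<'E'
from h import *
im,d=r.capture("scene");W=cloud("scene",d)
c,n=np.cos(np.radians(16)),np.sin(np.radians(16));B=np.array([[c,n,0],[-n,c,0],[0,0,1]])
P=(W-[.629,.0549,0])@B.T
m=(abs(P[...,1])<.012)&(abs(P[...,0]+.151)<.016)&(P[...,2]>.11)&(P[...,2]<.17)&(im.max(-1)<70)
q=P[m];print(len(q),q.min(0).round(3),q.max(0).round(3),np.sort(q[:,2])[::-1][:8].round(4))
W0=np.load("scene.npy");P0=(W0-[.629,.0549,0])@B.T;m=(abs(P0[...,1])<.012)&(abs(P0[...,0]+.12)<.016)&(P0[...,2]>.11)&(P0[...,2]<.17)
print(np.sort(P0[m][:,2])[::-1][:8].round(4))
E
python3 -m creep '[[0,0,0,0,0,0,15],[0,0,0,0,0,0,15],[0,0,0,0,0,0,15],[0,0,0,0,0,0,15],[0,0,0,0,0,0,15],[0,0,0,0,0,0,15]]' 35; python3 s.py
```

```text
89 [-0.161 -0.011  0.11 ] [-0.136  0.011  0.156] [0.1561 0.1539 0.1533 0.1532 0.1527 0.1525 0.1524 0.1523]
[0.1539 0.1534 0.1525 0.1516 0.1514 0.1514 0.1512 0.1511]
time_s: 9.85
tcp_pos: [0.4835, 0.0131, 0.1198]
eef_rot: [-98.5, 90.0, -82.3]
contact_force: [2.0, -4.2, -0.1]
gripper_width: 0.0224
t 9.85 yaw 16.2 down [ 0. -0. -1.] box-rel-knob mm [-31.2  -0.1 -13.2] F box [ 0.8 -4.6 -0.1] w 22.4 to go tool cm [-1.32 -0.01  3.12]
```

Knob height matches the shut, seated value (within noise), so the plunger is fully down. Lift and push shut.

```bash
python3 -m creep '[[0,0,0,-0.4,0,0,15],[0,0,0,-0.4,0,0,15],[0,0,0,-0.4,0,0,15],[0,0,0,-0.35,0,0,15],[0,0,0,0,0,0,15],[0,0,0,0,0,0,15]]'; python3 s.py; python3 -m creep '[[0,0,0,0,0,0.3,15],[0,0,0,0,0,0.4,15],[0,0,0,0,0,0.5,15],[0,0,0,0,0,0.5,15],[0,0,0,0,0,0.5,15],[0,0,0,0,0,0.4,15],[0,0,0,0,0,0.2,15],[0,0,0,0,0,0,15]]'; python3 s.py
```

```text
time_s: 10.45
tcp_pos: [0.4832, 0.0132, 0.1343]
eef_rot: [-174.8, 90.0, -158.6]
contact_force: [5.7, -4.9, -11.2]
gripper_width: 0.0225
t 10.45 yaw 16.18 down [-0.001 -0.    -1.   ] box-rel-knob mm [-31.5   0.    1.3] F box [  4.2  -6.3 -11.2] w 22.5 to go tool cm [ 0.13 -0.01  3.15]
time_s: 11.25
tcp_pos: [0.5067, 0.0199, 0.1326]
eef_rot: [179.5, 89.5, -164.4]
contact_force: [-2.1, -6.0, -10.3]
gripper_width: 0.0226
t 11.25 yaw 16.12 down [-0.008 -0.002 -1.   ] box-rel-knob mm [-7.   0.  -0.4] F box [ -3.6  -5.2 -10.3] w 22.6 to go tool cm [-0.05 -0.    0.7 ]
```

```bash
python3 -m creep '[[0,0,0,0,0,0.3,15],[0,0,0,0,0,0.3,15],[0,0,0,0,0,0.1,15],[0,0,0,0,0,0.1,15],[0,0,0,0,0,0,15]]'; python3 s.py; python3 -m creep '[[0,0,0,0,0,0.1,15],[0,0,0,0,0,0.1,15],[0,0,0,0,0,0,15]]'; python3 s.py
```

```text
time_s: 11.75
tcp_pos: [0.5139, 0.0219, 0.1325]
eef_rot: [179.4, 89.5, -164.4]
contact_force: [-3.0, -6.9, -10.8]
gripper_width: 0.0224
t 11.75 yaw 16.12 down [-0.009 -0.002 -1.   ] box-rel-knob mm [ 0.4  0.  -0.5] F box [ -4.8  -5.8 -10.8] w 22.4 to go tool cm [-0.05 -0.   -0.04]
time_s: 12.05
tcp_pos: [0.5141, 0.0219, 0.1318]
eef_rot: [178.8, 89.3, -165.1]
contact_force: [-6.5, -5.8, -10.8]
gripper_width: 0.0229
t 12.05 yaw 16.09 down [-0.012 -0.003 -1.   ] box-rel-knob mm [ 0.6 -0.  -1.2] F box [ -7.8  -3.8 -10.8] w 22.9 to go tool cm [-0.12  0.   -0.06]
```

At the hard stop: Fx keeps growing while x stays at its start value. I lower and then release.

```bash
python3 -m creep '[[0,0,0,0.3,0,-0.1,15],[0,0,0,0.3,0,0,15],[0,0,0,0.3,0,0,15],[0,0,0,0.3,0,0,15],[0,0,0,0.1,0,0,15],[0,0,0,0,0,0,15]]'; python3 s.py; python3 -m creep '[[0,0,0,0,0,0,55],[0,0,0,0,0,0,55],[0,0,0,0,0,0,55],[0,0,0,0,0,0,55],[0,0,0,0,0,0,55],[0,0,0,0,0,0,55]]'; python3 s.py
```

```text
time_s: 12.65
tcp_pos: [0.5141, 0.0219, 0.1199]
eef_rot: [-179.7, 89.4, -163.6]
contact_force: [-6.6, -6.3, -4.3]
gripper_width: 0.0224
t 12.65 yaw 16.12 down [-0.01  -0.003 -1.   ] box-rel-knob mm [  0.6  -0.1 -13.1] F box [-8.1 -4.3 -4.3] w 22.4 to go tool cm [-1.31  0.01 -0.08]
time_s: 13.25
tcp_pos: [0.5191, 0.024, 0.1224]
eef_rot: [15.7, 90.0, 31.9]
contact_force: [0.1, 0.0, -0.4]
gripper_width: 0.0481
t 13.25 yaw 16.21 down [ 0.  0. -1.] box-rel-knob mm [  6.    0.5 -10.6] F box [ 0.1  0.  -0.4] w 48.1 to go tool cm [-1.06 -0.05 -0.6 ]
```

Released; back off straight up and away from the box, and check.

```bash
python3 -m creep '[[0,0,0,-2,0,0,60],[0,0,0,-3,0,0,60],[0,0,0,-3,0,0,60],[0,0,0,-3,0,0,60],[0,0,0,0,-4,-2.5,60],[0,0,0,0,-4,-2.5,60],[0,0,0,0,-4,-2,60],[0,0,0,0,-4,-2,60]]'; python3 -m creep '[[0,0,0,0,-4,-1,60],[0,0,0,0,-4,-1,60],[0,0,0,0,-4,0,60],[0,0,0,0,0,0,60],[0,0,0,0,0,0,60],[0,0,0,0,0,0,60]]'; python3 s.py; python3 - <<'E'
from h import *
im,d=r.capture("top");W=cloud("top",d);S=W[150:300,230:300].reshape(-1,3)
k=S[(S[:,2]>.14)&(S[:,2]<.175)&(S[:,0]<.56)&(abs(S[:,1]-.02)<.03)];print("knob top",len(k),k.mean(0),np.median(k,0),k.min(0),k.max(0))
S0=np.load("top.npy")
t=lambda A:(A[(abs(A[:,2]-.105)<.006)&(A[:,0]<.60)])
print(cv2.minAreaRect(t(S)[:,:2].astype(np.float32)))
D=cv2.absdiff(im,cv2.imread("pics/top0.png"))
im2,_=r.capture("scene")
cv2.imwrite("pics/c3.png",np.hstack([cv2.resize(im[150:300,200:350],(400,400)),cv2.resize(im2[150:280,220:350],(400,400))]))
cv2.imwrite("pics/full3.png",im)
E
```

```text
time_s: 14.05
tcp_pos: [0.4767, -0.1563, 0.2327]
eef_rot: [-9.5, 89.9, 6.7]
contact_force: [0.9, -0.2, -0.2]
gripper_width: 0.0525
time_s: 14.65
tcp_pos: [0.4913, -0.2753, 0.2321]
eef_rot: [114.6, 90.0, 130.8]
contact_force: [-0.2, 0.7, -1.1]
gripper_width: 0.0527
t 14.65 yaw 16.2 down [-0.  0. -1.] box-rel-knob mm [-103.3 -279.5   99.1] F box [-0.   0.7 -1.1] w 52.7 to go tool cm [ 9.92 27.91 10.43]
knob top 87 [0.51366205 0.02135953 0.14884414] [0.51367937 0.02153865 0.1491259 ] [0.50162447 0.00971633 0.1415503 ] [0.52561192 0.0335856  0.15769069]
((0.5106823444366455, 0.020584462210536003), (0.1780041605234146, 0.03801710531115532), 16.00531005859375)
```

View pics/c3.png

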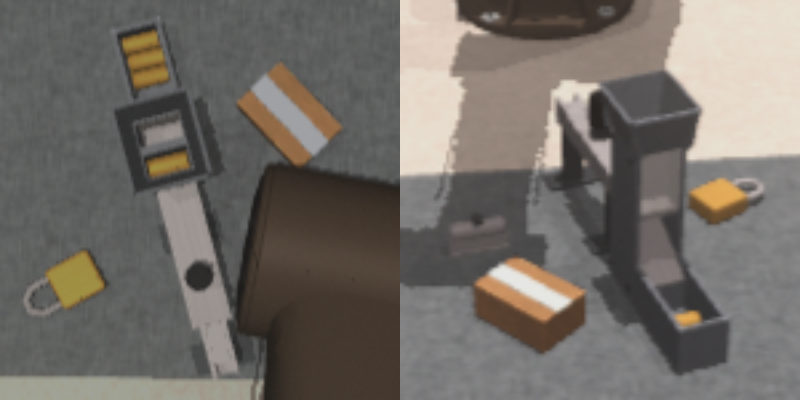

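View pics/full3.png

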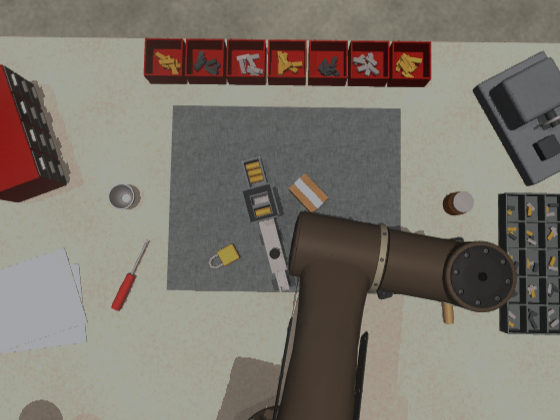

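Three blanks are in the tray and the gate is shut. The knob is back at (275,253), at its starting place and height, a blank still shows in the second lane, and the visible bystanders have not moved. Handing in.

```bash
python3 -c "
from plant import r
print(r.close_job())"
```

```text
the job is handed in; nothing more can be done
None
```

The charge is metered, the gate is shut again, and I handed the job in at about 15 s on the robot's clock (limit 48 s).

- **Metering:** I lifted the plunger, drew the gate to about 23 mm, then let the pin ride on the channel. It dropped into the part-open hole at about 31 mm and seated; knob height there matched its seated start height within noise. With the fingers open, all three tray-side blanks were in the tray.
- **Shutting:** I lifted the plunger again, pushed the gate to its hard stop, lowered the plunger and released it.

**Last checks:**
- The knob top is at (0.514, 0.021, 0.149) m, against (0.513, 0.022, 0.149) m at the start. The tongue is back within 0.2 mm, so the gate is shut and the plunger down.
- Three blanks are in the tray and the tray-side lane is empty.
- The other lane's top blank is visible; the two under it cannot be seen directly.
- The carton, padlock, screwdriver, cup and jar look unmoved. The scene camera still showed the lock cylinder in place, but the arm hid most of the hammer in the last top picture. The arm went nowhere near the hammer at bench height.

No check failed or disagreed with another.

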